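Run a batch of relay modules through the test fixture

TASK

Run the relay modules waiting on the red mat through the test fixture: pull the contact slide out by its black knob until it clicks, lay every module flat in a fixture lane of its own with its gold pads towards the contact bar, and push the knob fully home until it clicks, so that the bar closes over all the pads. Leave it closed for three seconds while they are tested, then pull the slide fully out again, set every module upright and square in a neat row on the plywood shelf, one to a bay, and push the empty slide fully home. Leave the solder reel, the flux jar and the screwdriver where they are.

Things in the scene. Friction and masses are not known exactly. Their poses are not given: they have to be found in the camera images.
- fixture: fixed test fixture, aluminium base 20 mm high, x -116 to +46 mm, y +-108 mm; origin on the bench below the middle lane's centre, x from the knob to the back fence. Blue guide block at x -116 to -102 mm, y +-80 mm, top 50 mm (thin plunger in its middle to 71 mm). Back fence: face x = +38 mm, top 28 mm. Side cheeks: y = +-97 mm, top 26 mm. White ribs between lanes: top 25 mm
- contact_slide (a joint): travel of white contact bar, rods and knob along the fixture's -x, to the robot: 0 = home, 0.045 m = out, at its stop. Ball detents at both ends: about 6 N to leave or enter, 1 to 2 N between; the last 3 mm is drawn in. At home the bar's lip (34 to 41 mm above the bench) covers the modules' pads: none can be put in or out. Going home the bar pushes modules lying too far forward back to the fence
- knob_grip (a point): centre of the black round push-pull knob of the contact slide: diameter 30 mm, 26 mm long along the fixture's x, its centre 36 mm above the bench, nothing below it. Moves with the slide: 135 mm in front (-x) of the fixture's origin when home, 180 mm when out. Axes as the fixture's
- mat: fixed red bench mat, 240 x 240 x 2 mm, where the modules wait, to the left or to the right of the fixture. Origin: centre of the underside
- rack: fixed plywood shelf for the tested modules, on the fixture's other side: board 216 mm wide (y), top 60 mm above the bench, from its open front at x = -52 mm to a 12 mm high back rail with its face at x = +42 mm; origin on the bench below the middle bay's centre. 5 mm high strips at y = +-33 mm (4 mm wide) and y = +-101 mm (8 mm wide) part it into three bays
- lane_0 (a point): centre of the left lane of the fixture (seen from the robot), on its black floor 20 mm above the bench; axes as the fixture's, x to the fence. Lanes are 62 mm wide between the ribs (4 mm wide, 5 mm high) and 66 mm apart. Relays upright, module x along the lane's x
- lane_1 (a point): centre of the middle lane of the fixture (seen from the robot), on its black floor 20 mm above the bench; axes as the fixture's, x to the fence. Lanes are 62 mm wide between the ribs (4 mm wide, 5 mm high) and 66 mm apart. Relays upright, module x along the lane's x
- lane_2 (a point): centre of the right lane of the fixture (seen from the robot), on its black floor 20 mm above the bench; axes as the fixture's, x to the fence. Lanes are 62 mm wide between the ribs (4 mm wide, 5 mm high) and 66 mm apart. Relays upright, module x along the lane's x
- bay_0 (a point): centre of the left bay of the shelf (seen from the robot), on the board, 60 mm above the bench; x to the back rail. Bays are 62 mm wide, 66 mm apart; modules stand lengthwise along x
- bay_1 (a point): centre of the middle bay of the shelf (seen from the robot), on the board, 60 mm above the bench; x to the back rail. Bays are 62 mm wide, 66 mm apart; modules stand lengthwise along x
- bay_2 (a point): centre of the right bay of the shelf (seen from the robot), on the board, 60 mm above the bench; x to the back rail. Bays are 62 mm wide, 66 mm apart; modules stand lengthwise along x
- module_0: relay module, on the red mat at the start, or absent: grey carrier with green board 68 x 46 x 8 mm (x, y, z); on it a blue relay block 34 (x) x 26 (y) mm, 8 to 32 mm above the underside, centre at x = +3 mm: grip its 26 mm width from above. Green terminal block (top 17 mm) at the +x end, gold pads at the -x end. Origin: centre of underside. About 120 g
- module_1: relay module, on the red mat at the start, or absent: grey carrier with green board 68 x 46 x 8 mm (x, y, z); on it a blue relay block 34 (x) x 26 (y) mm, 8 to 32 mm above the underside, centre at x = +3 mm: grip its 26 mm width from above. Green terminal block (top 17 mm) at the +x end, gold pads at the -x end. Origin: centre of underside. About 120 g
- module_2: relay module, on the red mat at the start, or absent: grey carrier with green board 68 x 46 x 8 mm (x, y, z); on it a blue relay block 34 (x) x 26 (y) mm, 8 to 32 mm above the underside, centre at x = +3 mm: grip its 26 mm width from above. Green terminal block (top 17 mm) at the +x end, gold pads at the -x end. Origin: centre of underside. About 120 g
- module_0_pads (a point): middle of the gold contact pads of module_0, 28 mm from its centre towards its -x end, 8 mm above its underside
- module_1_pads (a point): middle of the gold contact pads of module_1, 28 mm from its centre towards its -x end, 8 mm above its underside
- module_2_pads (a point): middle of the gold contact pads of module_2, 28 mm from its centre towards its -x end, 8 mm above its underside
- solder_reel: blue reel of solder lying flat, diameter 52 mm, 32 mm high; not part of the job. Origin: centre of the underside
- flux_jar: small jar with yellow lid, diameter 48 mm, 50 mm high; not part of the job. Origin: centre of the underside
- screwdriver: orange screwdriver, 160 mm long, lying beyond the fixture; not part of the job
Things that resemble listed ones, but are neither listed nor needed, are in the scene too. What is shaped like the module_2 but orange is not meant.

How it is judged:
On the way, in this order (a step that is already met when the one before it is completed fails the run):
1. the contact slide is fully out, clicked into its outer detent (value of joint contact_slide above 0.042 m), for 0.2 s.
2. with the slide out, every module lies in a lane of the fixture, pads towards the bar (value of joint contact_slide above 0.036 m and x of module_0 in the frame of fixture between -0.032 and 0.008 m and z of module_0 in the frame of fixture between 0.017 and 0.023 m and (y of module_0 in the frame of fixture between 0.055 and 0.077 m or y of module_0 in the frame of fixture between -0.011 and 0.011 m or y of module_0 in the frame of fixture between -0.077 and -0.055 m) and angle between the x axis of each of module_0, module_1, module_2 and the x axis of fixture, either way round below 0.2 rad and angle between each of module_0, module_1, module_2's own z axis and vertical below 0.06 rad and x of each of module_0_pads, module_1_pads, module_2_pads in the frame of fixture below -0.01 m and x of module_1 in the frame of fixture between -0.032 and 0.008 m and z of module_1 in the frame of fixture between 0.017 and 0.023 m and (y of module_1 in the frame of fixture between 0.055 and 0.077 m or y of module_1 in the frame of fixture between -0.011 and 0.011 m or y of module_1 in the frame of fixture between -0.077 and -0.055 m) and x of module_2 in the frame of fixture between -0.032 and 0.008 m and z of module_2 in the frame of fixture between 0.017 and 0.023 m and (y of module_2 in the frame of fixture between 0.055 and 0.077 m or y of module_2 in the frame of fixture between -0.011 and 0.011 m or y of module_2 in the frame of fixture between -0.077 and -0.055 m)), for 0.2 s.
3. the contact slide is fully home over all the modules for 2.5 s (value of joint contact_slide below 0.003 m and x of module_0 in the frame of fixture between -0.01 and 0.008 m and z of module_0 in the frame of fixture between 0.017 and 0.023 m and (y of module_0 in the frame of fixture between 0.055 and 0.077 m or y of module_0 in the frame of fixture between -0.011 and 0.011 m or y of module_0 in the frame of fixture between -0.077 and -0.055 m) and angle between the x axis of each of module_0, module_1, module_2 and the x axis of fixture, either way round below 0.2 rad and angle between each of module_0, module_1, module_2's own z axis and vertical below 0.06 rad and x of each of module_0_pads, module_1_pads, module_2_pads in the frame of fixture below -0.01 m and x of module_1 in the frame of fixture between -0.01 and 0.008 m and z of module_1 in the frame of fixture between 0.017 and 0.023 m and (y of module_1 in the frame of fixture between 0.055 and 0.077 m or y of module_1 in the frame of fixture between -0.011 and 0.011 m or y of module_1 in the frame of fixture between -0.077 and -0.055 m) and x of module_2 in the frame of fixture between -0.01 and 0.008 m and z of module_2 in the frame of fixture between 0.017 and 0.023 m and (y of module_2 in the frame of fixture between 0.055 and 0.077 m or y of module_2 in the frame of fixture between -0.011 and 0.011 m or y of module_2 in the frame of fixture between -0.077 and -0.055 m)), for 2.5 s.
4. the contact slide is fully out again (value of joint contact_slide above 0.042 m), for 0.2 s.
5. every module stands in a bay of the shelf (x of module_0 in the frame of rack between -0.015 and 0.012 m and z of module_0 in the frame of rack between 0.057 and 0.063 m and (y of module_0 in the frame of rack between 0.055 and 0.077 m or y of module_0 in the frame of rack between -0.011 and 0.011 m or y of module_0 in the frame of rack between -0.077 and -0.055 m) and angle between the x axis of each of module_0, module_1, module_2 and the x axis of rack, either way round below 0.2 rad and angle between each of module_0, module_1, module_2's own z axis and vertical below 0.06 rad and x of module_1 in the frame of rack between -0.015 and 0.012 m and z of module_1 in the frame of rack between 0.057 and 0.063 m and (y of module_1 in the frame of rack between 0.055 and 0.077 m or y of module_1 in the frame of rack between -0.011 and 0.011 m or y of module_1 in the frame of rack between -0.077 and -0.055 m) and x of module_2 in the frame of rack between -0.015 and 0.012 m and z of module_2 in the frame of rack between 0.057 and 0.063 m and (y of module_2 in the frame of rack between 0.055 and 0.077 m or y of module_2 in the frame of rack between -0.011 and 0.011 m or y of module_2 in the frame of rack between -0.077 and -0.055 m)), for 0.2 s.
At the end, for the whole second after the job is handed in: The contact slide is home again (under 3 mm) and every module stands flat in a bay of the shelf, one to a bay: within 11 mm of the bay's centre sideways, 15 mm to the front, 12 mm to the back and 0.2 rad of square (either way round); all at rest (all of step 5 and value of joint contact_slide below 0.003 m and linear speed of each of module_0, module_1, module_2 below 0.02 m/s); the robot touches nothing.
It fails at once if the solder reel is pushed more than 3 cm from its place (distance of solder_reel from where it was at the start of the episode above 0.03 m).
It fails at once if the flux jar is pushed more than 3 cm from its place (distance of flux_jar from where it was at the start of the episode above 0.03 m).
It fails at once if the screwdriver is pushed more than 3 cm from its place (distance of screwdriver from where it was at the start of the episode above 0.03 m).
Of module_0, module_1, module_2 only 2 to 3 are there at a start; the rules pass over those that are not, and their reading is None.
At some moment in a run one of module_0, module_1, module_2 may be knocked a few centimetres aside while the robot is not near it.
It also fails if it takes over 210 s, if anything falls off the work surface, if the arm or the gripper's body presses on something with over 40 N, if the wrist force passes 120 N, or if a joint passes its speed limit or range.

ROBOT

A 6-joint arm with a two-finger parallel gripper is mounted at the origin on the work surface. World frame = base frame: x ahead of the robot, y to its left, z up, the work surface at z = 0. Lengths are in m, angles in rad, forces in N, time in s.
With the tool pointing down it reaches from about 0.275 to 0.85 m from the base axis. Payload 19 kg.
Tool frame: the origin (TCP) lies at the very end of the fingers, on their centre line; the grasp point (between the pads) lies 19 mm behind it; z points along the fingers, y is the line along which they close (so a half turn about z gives the same grasp; the last joint's range is limited). The gripper opens to 85 mm and grips with 20 to 120 N. Pads are 22 mm wide; open, the fingers measure 114 mm over their backs; the gripper's body (76 mm by 85 mm) begins 54 mm behind the grasp point. The pads swing forward as they close: fully open they stand 13 mm farther back than shut.
Start: joints at [1, 0.15, 1.437, -0, 1.554, -0.134], TCP at [0.243, 0.521, 0.231] pointing down, gripper open.
Joint ranges: [-2.8, 2.8], [-0.68, 2.1], [0.12, 2.68], [-1.39, 4.53], [0.16, 2.79], [-2.81, 2.81]. Speed limits (rad/s): [1.89, 1.89, 2.22, 3.01, 3.01, 3.01].

INTERFACE

Orientations are given as a rotation vector (axis times angle).
In Python, from cell import robot gives the robot as it stands. Calls block until the motion is done:
- robot.move_ptp(position, orientation): joint-space move of the TCP to a pose.
- robot.line_to(position, velocity=0.15, rot=None): straight line of the TCP; rot=None keeps the orientation; velocity is the mean speed in m/s.
- robot.goto_joints(angles): joint-space move.
- robot.ungrasp() and robot.grasp(): open the fingers fully, or close them until they stop; the grip force is fixed at half the most.
- robot.dwell(seconds).
- robot.solve_ik(position, orientation): joint angles nearest the present ones, or None.
- robot.camera(name): name is "scene" or "top" or "wrist"; returns (picture, depth): 400x640x3 uint8, red, green, blue; 400x640 float32, m along the optical axis (not along the pixel's ray), 0 where there is no reading.
- robot.get_calibration(name): a dict with "intrinsics" (3x3 intrinsics, pixels), "eye" and "rotation" of the camera in the world. Camera axes: x right, y down, z forward; pixel columns grow to the right and rows downward; lengths in m; the calibration is good to about 2 mm. A picture is of the moment at which its call begins: read the wrist's pose just before it. get_calibration takes no time and is no camera call; for the wrist camera it gives the pose at the moment of the call.
A pose or a line that the arm cannot do raises robot.Unreachable and nothing moves.
- robot.sign_off(): hands the job in; it is judged then, once.
Readings, each from a call of its own:
- robot.read_time(): time.
- robot.read_joints(): joint angles.
- robot.read_joint_velocities(): joint speeds.
- robot.read_effort(): joint torques, N m.
- robot.read_ee_pos(): TCP position.
- robot.read_tcp_rot(): TCP orientation.
- robot.read_contact_force(): force on the tool from outside, world axes, zero at the start.
- robot.read_torque(): the same for the moment, N m.
- robot.read_width(): opening from 0.0 (shut) to 1.0 (fully open).
- robot.read_grasp_force(): force on a finger pad.
Only numpy, scipy, OpenCV 4.12 (cv2) and the standard library are available. Lean on these libraries where they do the work, as an engineer would, in place of code of your own. Each camera call takes 0.05 s, during which the arm holds its last target. There are 200 camera calls.

## Working session

There is one attempt and no reset: what is moved stays moved. The work goes in short steps, each a Python script; the robot and the scene stay as the last script left them, time stands still between calls to the robot, and variables do not carry over. Pictures are saved under pics/ and viewed, at most 14 in all, crops included, and the job is handed in when it is done.

```bash
ls; mkdir -p pics; python3 - <<'E'
from cell import robot
import cv2,numpy as np
for n in ("top","scene"):
    p,d=robot.camera(n); cv2.imwrite(f"pics/{n}0.png",p[:,:,::-1]); np.save(f"pics/{n}0d.npy",d)
    c=robot.get_calibration(n); print(n,c)
print(robot.read_time(),robot.read_tcp_rot())
E
```

```text
pics
top {'intrinsics': array([[377.83869712,   0.        , 319.34079893],
       [  0.        , 377.83869712, 190.32596928],
       [  0.        ,   0.        ,   1.        ]]), 'eye': array([0.41588831, 0.07485335, 1.09818044]), 'rotation': array([-2.13230085,  2.15461715, -0.17580764])}
scene {'intrinsics': array([[377.09999335,   0.        , 319.23951007],
       [  0.        , 377.09999335, 201.91989831],
       [  0.        ,   0.        ,   1.        ]]), 'eye': array([1.30392912, 0.53500139, 0.83980086]), 'rotation': array([-1.20420642, -2.25191269,  1.01380458])}
0.1 [-6.80606712e-01 -3.06654600e+00  1.70307270e-03]
```

View pics/top0.png

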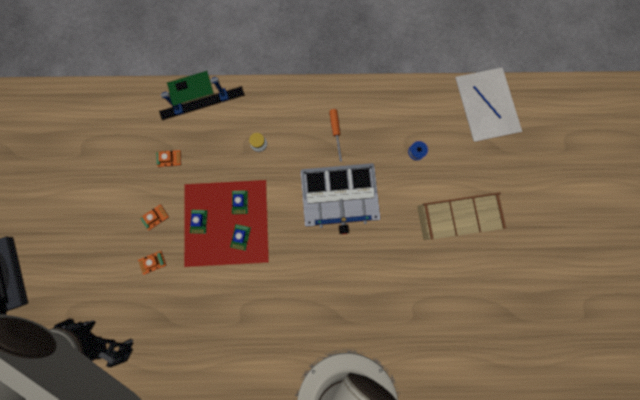

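View pics/scene0.png

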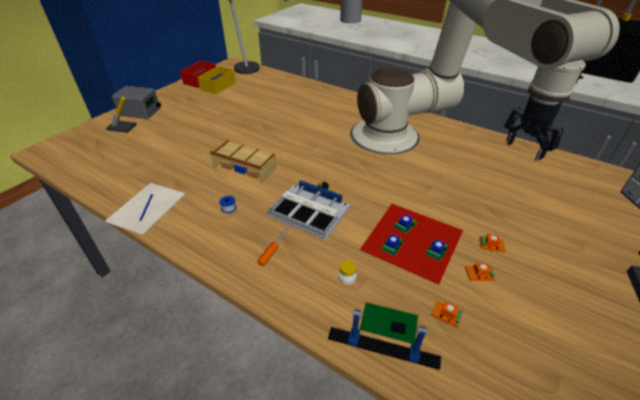

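The top view shows three modules on the mat, at (240,202), (198,220) and (241,237). The fixture is at (340,195) with its knob at (344,229), and the rack is at (465,215). The three orange decoys are off the mat, the reel is at (418,150) and the jar at (258,142). Next I'll take wrist views for precision.

```bash
cat > h.py <<'E'
from cell import robot
import cv2,numpy as np
from scipy.spatial.transform import Rotation as R
def cal(n):
    c=robot.get_calibration(n); return c["intrinsics"],np.array(c["eye"]),R.from_rotvec(c["rotation"]).as_matrix()
def ray(c,uv,z):
    K,e,M=c; uv=np.atleast_2d(np.asarray(uv,float))
    d=np.c_[uv,np.ones(len(uv))]@np.linalg.inv(K).T@M.T
    return e+d*((z-e[2])/d[:,2])[:,None]
def proj(c,P):
    K,e,M=c; q=(np.atleast_2d(P)-e)@M@K.T; return q[:,:2]/q[:,2:]
def down(yaw):  # tool z down, tool x axis at angle yaw in world
    c,s=np.cos(yaw),np.sin(yaw)
    return R.from_matrix(np.array([[c,s,0],[s,-c,0],[0,0,-1]])).as_rotvec()
def snap(n,name):
    c=cal(n); p,d=robot.camera(n); np.savez(f"pics/{name}.npz",p=p,d=d,K=c[0],e=c[1],M=c[2])
    cv2.imwrite(f"pics/{name}.png",p[:,:,::-1]); return c,p,d
def load(name):
    f=np.load(f"pics/{name}.npz"); return (f["K"],f["e"],f["M"]),f["p"],f["d"]
E
python3 - <<'E'
from h import *
c=cal("top")
for n,uv,z in [("m",(240,202),.03),("m",(198,220),.03),("m",(241,237),.03),("knob",(344,229),.036),("fix",(340,195),.02),("rack",(465,215),.06),("reel",(418,150),.03),("jar",(258,142),.05),("mat",(226,223),.0)]:
    print(n,ray(c,uv,z)[0].round(3))
w=cal("wrist"); Rt=R.from_rotvec(robot.read_tcp_rot()).as_matrix()
print("cam in tool",Rt.T@(w[1]-robot.read_ee_pos()), (Rt.T@w[2]).round(3),w[0])
for x,y,z,yw in [(.36,.0,.45,0),(.4,.3,.4,0),(.4,-.35,.4,0),(.4,-.35,.4,-1),(.4,.3,.4,1)]:
    print(x,y,yw,robot.solve_ik([x,y,z],down(yw)))
E
```

```text
m [0.553 0.292 0.03 ]
m [0.503 0.409 0.03 ]
m [0.454 0.287 0.03 ]
knob [ 0.473 -0.002  0.036]
fix [0.571 0.006 0.02 ]
rack [ 0.506 -0.335  0.06 ]
reel [ 0.7   -0.223  0.03 ]
jar [0.723 0.24  0.05 ]
mat [0.496 0.337 0.   ]
cam in tool [ 0.08224047 -0.00014955 -0.14298657] [[ 0.001 -0.945 -0.326]
 [ 1.     0.001 -0.   ]
 [ 0.001 -0.326  0.945]] [[351.71376527   0.         319.667388  ]
 [  0.         351.71376527 204.61333722]
 [  0.           0.           1.        ]]
0.36 0.0 0 [-2.14985573e-01 -2.74307314e-01  1.39855589e+00 -4.44089210e-16
  2.01734407e+00  1.35581075e+00]
0.4 0.3 0 [ 4.89290625e-01 -7.14300154e-03  1.26983750e+00 -4.44089210e-16
  1.87889816e+00  2.06008695e+00]
0.4 -0.35 0 [-8.63832320e-01  5.98790028e-02  1.20111844e+00 -4.44089210e-16
  1.88059521e+00  7.06964007e-01]
0.4 -0.35 -1 [-8.63832320e-01  5.98790028e-02  1.20111844e+00 -8.88178420e-16
  1.88059521e+00  1.70696401e+00]
0.4 0.3 1 [ 4.89290625e-01 -7.14300154e-03  1.26983750e+00 -8.88178420e-16
  1.87889816e+00  1.06008695e+00]
```

```bash
python3 - <<'E'
from h import *
robot.move_ptp([.47,.33,.27],down(0)); robot.dwell(.2); snap("wrist","wm")
robot.move_ptp([.49,-.335,.27],down(0)); robot.dwell(.2); snap("wrist","wr")
robot.move_ptp([.54,.0,.27],down(0)); robot.dwell(.2); snap("wrist","wf")
print(robot.read_time(),robot.read_joints())
ims=[cv2.imread(f"pics/{n}.png") for n in ("wm","wf","wr")]
# report labelled views
cv2.imwrite("pics/all.png",np.vstack([cv2.resize(np.hstack(ims[:2]),(800,250)),cv2.resize(np.hstack([ims[2],ims[2]*0]),(800,250))]))
E
```

```text
6.4583 [-1.44098192e-01  6.73816547e-02  1.45200332e+00 -5.84868810e-05
  1.62240656e+00  1.42792562e+00]
```

View pics/wm.png

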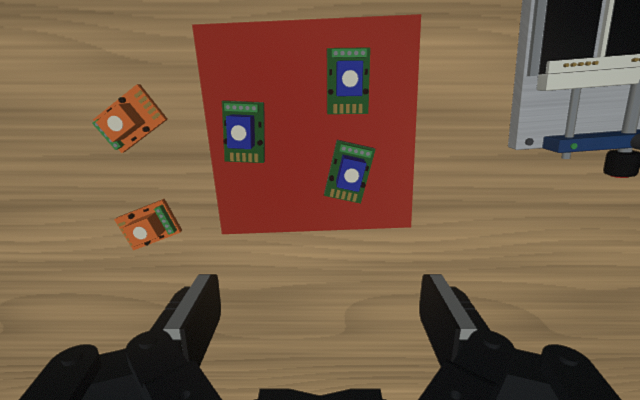

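View pics/wf.png

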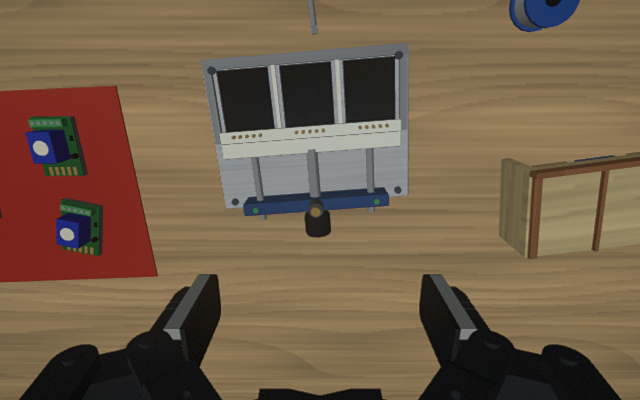

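View pics/wr.png

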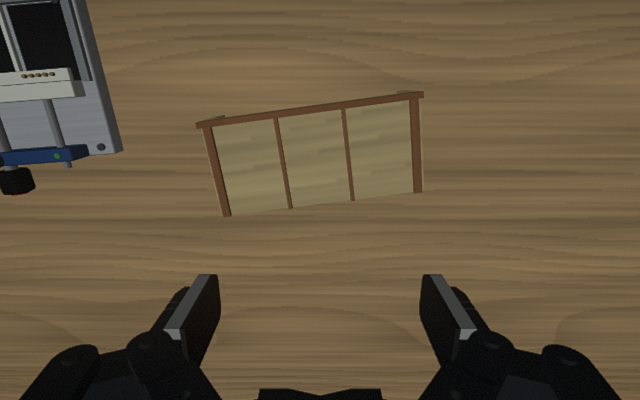

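The views show what I need:
- **wm:** modules at (348,81), (243,132) and (350,172). All have the terminal block up (+x) and the pads down, so none needs flipping.
- **wf:** fixture base corners at about (203,59), (408,46), (407,195) and (226,209), with the knob at (318,222).
- **wr:** rack strip front ends at about (227,215), (291,208), (352,200) and (419,191).

Now I'll compute the poses from masks.

```bash
cat >> h.py <<'E'
def mods(c,p,zb,roi=None):
    """module (x,y,yaw of +x) from blue relay + white dot + pads; zb = underside height"""
    h=cv2.cvtColor(p,cv2.COLOR_RGB2HSV)
    blue=cv2.inRange(h,(112,140,60),(128,255,255)); out=[]
    green=cv2.inRange(h,(40,60,30),(90,255,255))
    blue=cv2.morphologyEx(blue,cv2.MORPH_CLOSE,np.ones((9,9)))
    n,l,s,ce=cv2.connectedComponentsWithStats(blue)
    for i in range(1,n):
        if s[i,4]<300: continue
        m=(l==i).astype(np.uint8)
        cs=max(cv2.findContours(m,0,2)[0],key=cv2.contourArea); hull=cv2.fillConvexPoly(m*0,cv2.convexHull(cs),1)
        white=((h[:,:,1]<70)&(h[:,:,2]>120)&(hull>0)).astype(np.uint8)
        if white.sum()<30: continue
        k,l2,s2,c2=cv2.connectedComponentsWithStats(white); j=1+np.argmax(s2[1:,4])
        dot=ray(c,c2[j],zb+.032)[0]
        near=cv2.dilate(m,np.ones((41,41)))
        g=np.argwhere((green>0)&(near>0))[:,::-1]; g=ray(c,g,zb+.008)[:,:2]
        g=g[np.linalg.norm(g-dot[:2],axis=1)<.05]
        b=ray(c,cs[:,0],zb+.02)[:,:2]
        # board direction: minAreaRect of green points on board plane
        (cx,cy),(w,hh),a=cv2.minAreaRect((g*1000).astype(np.float32))
        a=np.radians(a); a=a if w>hh else a+np.pi/2; a=(a+np.pi/2)%np.pi-np.pi/2
        out.append(dict(dot=dot[:2],yaw=a,rect=(cx/1e3,cy/1e3),size=(w,hh),px=c2[j]))
    return out
E
python3 - <<'E'
from h import *
np.set_printoptions(precision=4,suppress=True)
c,p,d=load("wm")
for m in mods(c,p,.002): print(m)
c,p,d=load("wf"); h=cv2.cvtColor(p,cv2.COLOR_RGB2HSV)
x=cv2.inRange(h,(0,0,0),(180,60,255)); x[250:]=0; x[:,:190]=0; x[:,420:]=0;x[:40]=0
x=cv2.morphologyEx(x,cv2.MORPH_OPEN,np.ones((5,5)))
cs=max(cv2.findContours(x,0,2)[0],key=cv2.contourArea); hu=cv2.convexHull(cs)
print(cv2.approxPolyDP(hu,4,True)[:,0].tolist())
b=cv2.inRange(h,(105,100,40),(125,255,200)); b[:150]=0;b[:,:200]=0;b[:,420:]=0;b[250:]=0
bl=max(cv2.findContours(b,0,2)[0],key=cv2.contourArea);print("blue",cv2.boxPoints(cv2.minAreaRect(bl)))
B=np.argwhere(b>0)[:,::-1]; print(B.min(0),B.max(0))
c,p,d=load("wr")
h=cv2.cvtColor(p,cv2.COLOR_RGB2HSV)
for v in (160,180,195): print([ (u,tuple(h[v,u])) for u in range(195,430,9)])
for n in ("wf","wr"):
    q=load(n)[1][40:240,190:440]; cv2.imwrite(f"pics/{n}_c.png",cv2.resize(q[:,:,::-1],None,fx=3,fy=3,interpolation=cv2.INTER_CUBIC)[:600])
E
```

```text
{'dot': array([0.5607, 0.2987]), 'yaw': np.float64(0.008407930375921913), 'rect': (0.5576646118164063, 0.2985177307128906), 'size': (66.57238006591797, 45.06803894042969), 'px': array([349.5747,  78.0724])}
{'dot': array([0.506 , 0.4158]), 'yaw': np.float64(-0.05055505328908261), 'rect': (0.50333740234375, 0.415617919921875), 'size': (45.21438980102539, 67.38179779052734), 'px': array([238.0426, 132.4787])}
{'dot': array([0.4595, 0.294 ]), 'yaw': np.float64(-0.2160962145420271), 'rect': (0.4570579833984375, 0.29472381591796876), 'size': (45.16946792602539, 67.27439880371094), 'px': array([351.1124, 175.1953])}
[[407, 43], [407, 195], [226, 208], [201, 60]]
blue [[317.6093 192.3994]
 [387.4091 187.5296]
 [388.6265 204.9796]
 [318.8267 209.8493]]
[244 188] [388 215]
[(195, (np.uint8(18), np.uint8(105), np.uint8(112))), (204, (np.uint8(17), np.uint8(103), np.uint8(114))), (213, (np.uint8(13), np.uint8(136), np.uint8(92))), (222, (np.uint8(23), np.uint8(89), np.uint8(126))), (231, (np.uint8(22), np.uint8(88), np.uint8(127))), (240, (np.uint8(23), np.uint8(88), np.uint8(127))), (249, (np.
[... 3203 characters left out ...]
), np.uint8(132))), (321, (np.uint8(22), np.uint8(89), np.uint8(132))), (330, (np.uint8(23), np.uint8(86), np.uint8(133))), (339, (np.uint8(22), np.uint8(86), np.uint8(131))), (348, (np.uint8(22), np.uint8(84), np.uint8(131))), (357, (np.uint8(22), np.uint8(89), np.uint8(129))), (366, (np.uint8(23), np.uint8(87), np.uint8(129))), (375, (np.uint8(22), np.uint8(86), np.uint8(130))), (384, (np.uint8(20), np.uint8(92), np.uint8(127))), (393, (np.uint8(18), np.uint8(102), np.uint8(125))), (402, (np.uint8(19), np.uint8(103), np.uint8(124))), (411, (np.uint8(18), np.uint8(104), np.uint8(123))), (420, (np.uint8(18), np.uint8(103), np.uint8(121))), (429, (np.uint8(18), np.uint8(103), np.uint8(119)))]
```

View pics/wf_c.png

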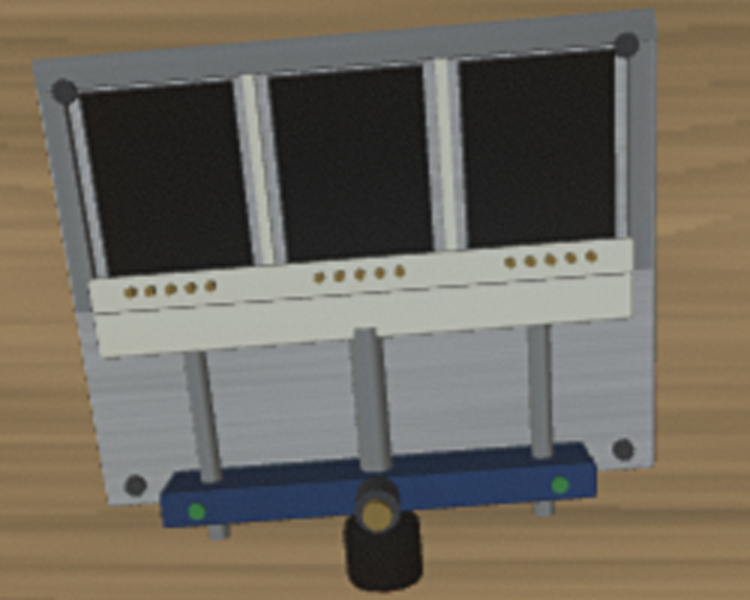

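View pics/wr_c.png

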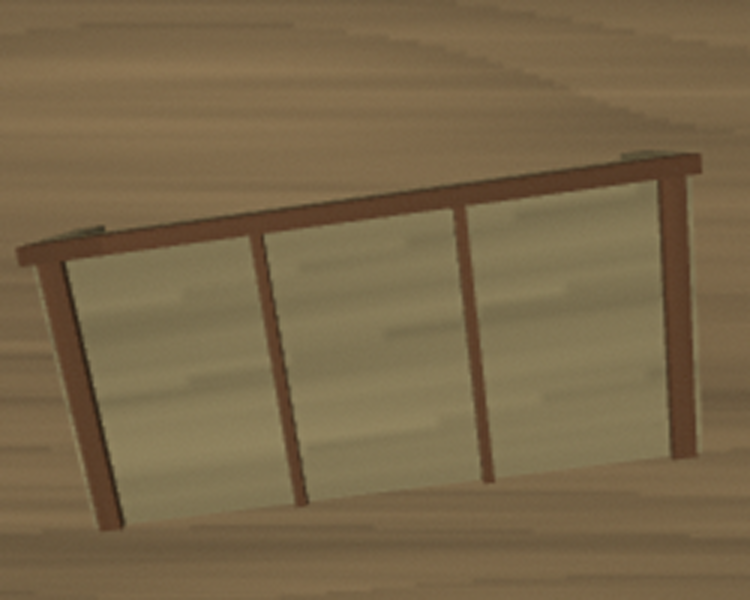

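```bash
cat > fit.py <<'E'
from h import *
def fit(n,crop,mod):
    c,_,_=load(n); uv=np.array(crop)/3+[190,40]; mod=np.array(mod,float)/1e3
    W=np.array([ray(c,u,m[2])[0,:2] for u,m in zip(uv,mod)]); A=mod[:,:2]
    ac,wc=A-A.mean(0),W-W.mean(0)
    th=np.arctan2((ac[:,0]*wc[:,1]-ac[:,1]*wc[:,0]).sum(),(ac*wc).sum())
    M=np.array([[np.cos(th),-np.sin(th)],[np.sin(th),np.cos(th)]]); t=W.mean(0)-M@A.mean(0)
    print(n,t.round(4),round(th,4),"res mm",((A@M.T+t-W)*1e3).round(1).tolist()); return t.tolist()+[th]
F=fit("wf",[(35,62),(655,10),(108,505),(654,468),(163,526),(596,495)],[(46,108,28),(46,-108,28),(-116,108,20),(-116,-108,20),(-116,80,50),(-116,-80,50)])
K=fit("wr",[(112,529),(302,505),(489,482),(684,457),(258,234),(460,207)],[(-52,101,65),(-52,33,65),(-52,-33,65),(-52,-101,65),(42,33,72),(42,-33,72)])
import json; json.dump(dict(F=F,K=K),open("poses.json","w"))
E
python3 fit.py
```

```text
wf [0.6097 0.0099] 0.073 res mm [[0.0, 3.7], [-0.2, -3.4], [0.1, 0.5], [0.8, -0.5], [-0.2, 0.5], [-0.5, -0.8]]
wr [ 0.5077 -0.3314] 0.1307 res mm [[0.1, 0.3], [-0.1, 0.0], [-0.0, -0.2], [-0.3, -0.7], [0.1, 1.3], [0.3, -0.7]]
```

```bash
cat >> h.py <<'E'
import json,os
P=json.load(open("poses.json")) if os.path.exists("poses.json") else {}
def tow(fr,x,y):
    t=P[fr]; c,s=np.cos(t[2]),np.sin(t[2]); return np.array([t[0]+c*x-s*y,t[1]+s*x+c*y])
def slide(x0,x1):
    o=down(P["F"][2]); a,b=tow("F",x0,0),tow("F",x1,0)
    robot.move_ptp([*a,.14],o); robot.line_to([*a,.017],.1); robot.grasp()
    print("grip",robot.read_width(),robot.read_grasp_force())
    robot.line_to([*b,.017],.03); robot.dwell(.3); print("F",np.round(robot.read_contact_force(),1),"pos",np.round(robot.read_ee_pos(),4),"want",b)
    robot.ungrasp(); robot.dwell(.3); robot.line_to([*b,.14],.15); print("t",robot.read_time())
E
python3 - <<'E'
from h import *
slide(-.138,-.1825)
robot.move_ptp([.52,.06,.3],down(0)); robot.dwell(.2); snap("wrist","out1"); print(robot.read_time())
E
```

```text
grip 0.3360685156621645 58.37983846664429
F [-2.1 20.7 12.7] pos [ 0.4278 -0.0019  0.0175] want [ 0.42764248 -0.00338694]
t 12.8417
13.8917
```

View pics/out1.png

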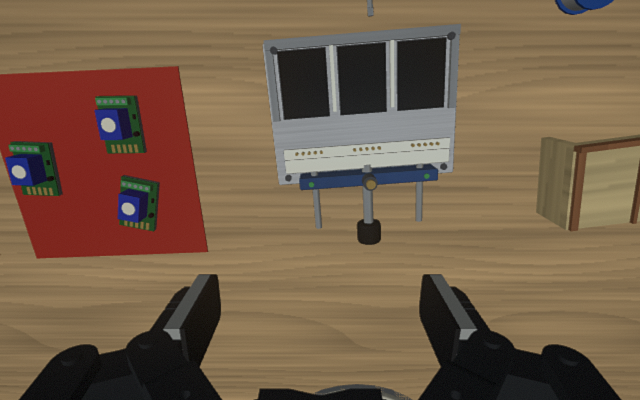

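The slide is out: bar at (370,152), knob at (369,232). The side load suggests the knob sits about 1.5 mm further to +y, so I'll adjust and start moving modules.

```bash
python3 - <<'E'
import json
p=json.load(open("poses.json")); p["F"][1]+=.0018; json.dump(p,open("poses.json","w"))
E
cat >> h.py <<'E'
G=.0205
def look(xy,name,zb,dz=.27):
    robot.move_ptp([*xy,dz],down(0)); robot.dwell(.2); c,p,d=snap("wrist",name); return mods(c,p,zb)
def pick(m,zb):
    o=down(m["yaw"]); robot.move_ptp([*m["dot"],zb+.12],o); robot.line_to([*m["dot"],zb+G],.12)
    robot.grasp(); robot.line_to([*m["dot"],zb+.12],.15); w=robot.read_width(); print("width",round(w,3),round(robot.read_grasp_force(),1)); return w>.2
def place(fr,x,y,zf):
    o=down(P[fr][2]); t=tow(fr,x+.003,y); robot.move_ptp([*t,zf+.10],o); robot.line_to([*t,zf+.04],.15); robot.line_to([*t,zf+G+.0015],.04)
    print("F",np.round(robot.read_contact_force(),1)); robot.ungrasp(); robot.dwell(.1); robot.line_to([*t,zf+.12],.12); print("t",robot.read_time())
def rel(fr,ms):
    t=P[fr]; c,s=np.cos(t[2]),np.sin(t[2])
    for m in ms:
        d=m["dot"]-np.array(t[:2]); print(fr,"mm",np.round([(c*d[0]+s*d[1])*1e3-3,(-s*d[0]+c*d[1])*1e3],1),"dyaw",round(m["yaw"]-t[2],3),np.round(m["size"]))
E
python3 - <<'E'
from h import *
ms=[m for m in look((.47,.33),"p0",.002) if .36<m["dot"][0]<.65 and m["dot"][1]>.2]
for m in ms: print(m["dot"],m["yaw"])
m=min(ms,key=lambda m:m["dot"][0])
if pick(m,.002):
    place("F",-.003,-.069,.02)
    robot.move_ptp([.53,.01,.27],down(0)); robot.dwell(.2); c,p,d=snap("wrist","f1"); rel("F",[m for m in mods(c,p,.02) if m["dot"][1]<.2])
E
```

```text
[0.5606673  0.29855782] 0.005017352321371238
[0.50608937 0.41566886] -0.03995607162473114
[0.45968295 0.29403922] -0.21501044376560152
width 0.28 59.0
F [-0.5 -0.5 -1.1]
t 22.5167
F mm [ -3.3 -70.6] dyaw -0.002 [68. 46.]
```

View pics/f1.png

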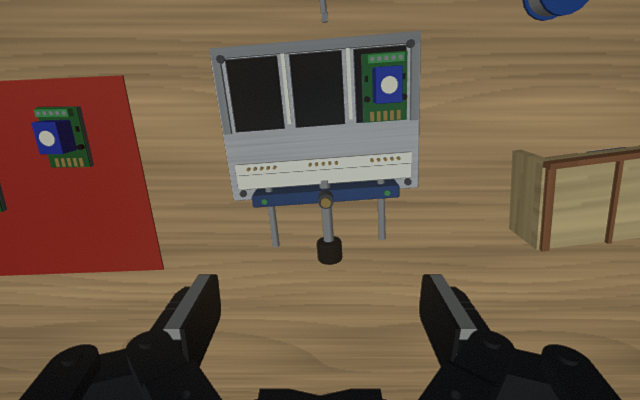

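The first module lies flat in the right lane at (388,88), with its pads towards the bar. Next, the other two.

```bash
python3 - <<'E'
from h import *
for k,y in enumerate((.069,0)):
    ms=[m for m in look((.47,.33),f"q{k}",.002) if .36<m["dot"][0]<.65 and m["dot"][1]>.2]
    for m in ms: print(m["dot"],m["yaw"])
    if not pick(ms[0],.002): break
    place("F",-.003,y,.02)
robot.move_ptp([.53,.01,.27],down(0)); robot.dwell(.2); c,p,d=snap("wrist","f3"); rel("F",[m for m in mods(c,p,.02) if m["dot"][1]<.2])
E
```

```text
[0.5606574  0.29858108] 0.005188882261964345
[0.50610764 0.41575191] -0.03980706776174081
width 0.287 59.1
F [ 0.5  0.3 -1.6]
t 31.825
[0.50609091 0.41565394] -0.039974314278198086
width 0.285 59.1
F [-0.7  0.5 -1.5]
t 40.7667
F mm [-3.  -1.4] dyaw -0.001 [68. 47.]
F mm [-3.2 67.7] dyaw -0.014 [68. 46.]
F mm [-26.1 -61.9] dyaw -0.165 [47. 68.]
```

View pics/f3.png

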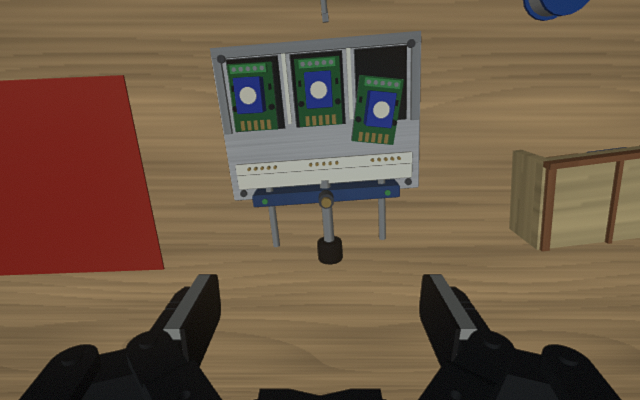

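The right module was knocked to (380,110): x is −26 mm and it is twisted −0.165 rad. I'll re-grip it, with the tips kept above its neighbour, and put it back.

```bash
python3 - <<'E'
import h; from h import *
h.G=.0225
c,p,d=load("f3"); m=min(mods(c,p,.02),key=lambda m:m["dot"][1]); print(m["dot"])
if pick(m,.02): place("F",-.003,-.069,.02)
robot.move_ptp([.53,.01,.27],down(0)); robot.dwell(.2); c,p,d=snap("wrist","f4"); rel("F",[m for m in mods(c,p,.02) if m["dot"][1]<.2])
E
```

```text
[ 0.59116351 -0.0517018 ]
width 0.284 59.0
F [-0.3  0.6 -2.5]
t 47.75
F mm [ -3.3 -70.5] dyaw -0.005 [68. 46.]
F mm [-3.  -1.4] dyaw 0.0 [68. 47.]
F mm [-3.3 67.8] dyaw -0.01 [68. 46.]
```

View pics/f4.png

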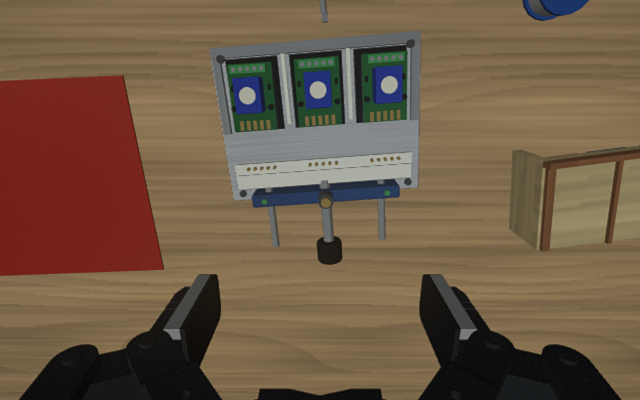

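All three lie square in their lanes at (247,95), (318,89) and (389,85). Closing the slide.

```bash
python3 - <<'E'
from h import *
slide(-.183,-.1382)
robot.move_ptp([.53,.01,.27],down(0)); robot.dwell(.2); snap("wrist","h1"); robot.dwell(2.8); print(robot.read_time())
E
```

```text
grip 0.3309290066753293 58.80181968212128
F [-7.6 -0.5 12.3] pos [0.4714 0.0016 0.0173] want [0.47182463 0.0016422 ]
t 55.1667
58.8417
```

View pics/h1.png

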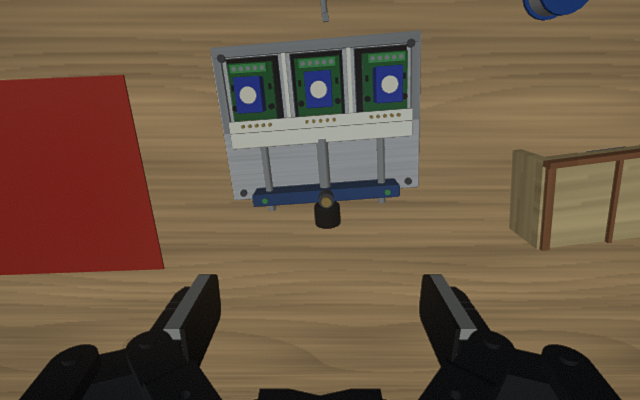

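The bar covers the pads and the knob is at (327,215). I'll check numerically that it is home by comparing the knob position with the first picture.

```bash
cat >> h.py <<'E'
def knob(name):
    c,p,d=load(name); t=P["F"]; q=proj(c,[*tow("F",-.158,0),.036])[0]
    u=int(q[0]); h=cv2.cvtColor(p,cv2.COLOR_RGB2HSV)
    r=[]
    for uu in range(u-4,u+5):
        col=h[150:300,uu,2]<45; r.append(150+np.flatnonzero(col).max())
    W=ray(c,(u,np.median(r)),.036)[0,:2]-t[:2]; return np.cos(t[2])*W[0]+np.sin(t[2])*W[1]
E
python3 - <<'E'
from h import *
for n in ("wf","out1","f4","h1"): print(n,round(knob(n)*1e3,1))
c,p,d=load("h1"); rel("F",[m for m in mods(c,p,.02) if m["dot"][1]<.2])
E
```

```text
wf -152.8
out1 -196.6
f4 -197.8
h1 -152.1
F mm [ -3.3 -70.5] dyaw -0.003 [57. 46.]
F mm [-3.1 -1.4] dyaw 0.004 [57. 47.]
F mm [-3.3 67.7] dyaw -0.012 [58. 46.]
```

Home is confirmed, with the modules in place. Next I'll pull the slide out and unload to the shelf.

```bash
python3 - <<'E'
import h; from h import *
h.G=.0225
slide(-.138,-.1825)
for k,y in enumerate((-.069,.069,0)):
    ms=sorted([m for m in look((.53,.01),f"u{k}",.02) if -.15<m["dot"][1]<.15],key=lambda m:m["dot"][1]); 
    if k==0: print("knob",knob("u0"))
    rel("F",ms)
    if k==0 and knob("u0")>-.193: print("NOT OUT"); break
    if not pick(ms[0],.02): break
    place("K",-.001,y,.06)
robot.move_ptp([.47,-.32,.31],down(0)); robot.dwell(.2); c,p,d=snap("wrist","r3"); rel("K",mods(c,p,.06))
E
```

```text
grip 0.3284268039786561 58.64702045917511
F [-0.7 -0.5  8.3] pos [ 0.4278 -0.0017  0.0173] want [ 0.42764248 -0.00158694]
t 65.2083
knob -0.1975596940531172
F mm [ -3.3 -70.5] dyaw -0.003 [68. 46.]
F mm [-3.  -1.5] dyaw -0.002 [68. 47.]
F mm [-3.2 67.7] dyaw -0.013 [68. 46.]
width 0.281 59.0
F [ 0.5 -1.5 -0.9]
t 73.325
F mm [-3.  -1.5] dyaw -0.003 [68. 47.]
F mm [-3.3 67.7] dyaw -0.015 [68. 46.]
width 0.281 59.0
F [-0.1  0.3 -1.5]
t 82.0333
F mm [-3.2 67.7] dyaw -0.012 [68. 46.]
width 0.283 58.9
F [ 0.4 -0.2 -0.8]
t 90.775
K mm [ -1.3 -70.7] dyaw -0.004 [68. 46.]
K mm [-1.3 -1.5] dyaw -0.001 [68. 46.]
K mm [-1.3 67.6] dyaw -0.004 [68. 46.]
```

View pics/r3.png

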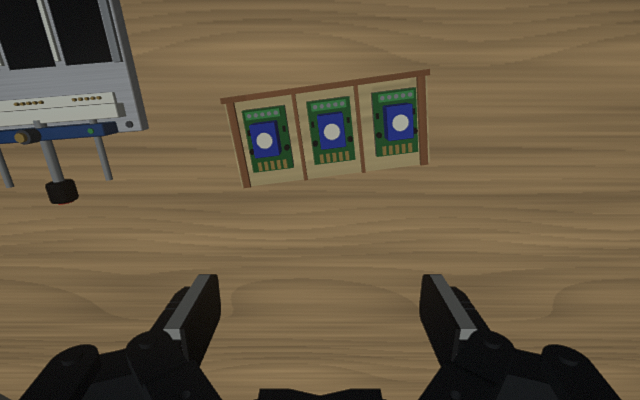

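All three stand square in their bays at (264,140), (331,132) and (400,123). Closing the empty slide, then a last check.

```bash
python3 - <<'E'
from h import *
slide(-.183,-.1382)
robot.move_ptp([.53,.01,.27],down(0)); robot.dwell(.2); snap("wrist","e1"); k=knob("e1"); print("knob",k)
ms=look((.47,-.32),"e2",.06,.31); rel("K",ms)
if k>-.154 and len([m for m in ms if m["dot"][1]<-.2])==3:
    robot.dwell(.5); print(robot.sign_off(),robot.read_time())
E
```

```text
grip 0.330710471671335 58.80356848239899
F [-6.4 -0.4 10.7] pos [0.4716 0.0016 0.0173] want [0.47182463 0.0016422 ]
t 98.7417
knob -0.1520668617916015
K mm [ -1.4 -70.8] dyaw -0.004 [68. 46.]
K mm [-1.1 -1.5] dyaw -0.002 [68. 46.]
K mm [-1.3 67.6] dyaw -0.003 [68. 46.]
the job is handed in; nothing more can be done
the job is handed in; nothing more can be done
```

I ran all three modules through the fixture, stood each one square in its own bay, pushed the empty slide home, and handed the job in after about 100 s; the sign-off call gave no verdict.

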